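# Park the viewing head over the specimen and lock it

### The job

Raise the red cam lever under the viewing head fully to free its carriage, slide the head along its rail until the lens is centred over the dish that holds the purple specimen, and push the lever fully down again to lock it there. Then press, fully in and let go, the lamp button of the same colour as the pad that dish stands on; never the other button. Leave both dishes and everything else on the table where they are.

Things in the scene. Friction and masses are not known exactly. Their poses are not given: they have to be found in the camera images.
- station: Viewing station, fixed: grey base plate 180 x 420 x 12 mm (x = -40 to +140 mm) with a steel rail (24 mm wide, 400 mm long, top 130 mm above the table) and a dark toothed strip along its front, between two white posts 132 mm high. Origin on the table under the middle of the rail; y runs along the rail to the robot's left, x square to it, away from the robot.
- blue_pad (a point): Centre of the top of the blue pad on the base plate, 85 x 100 mm (100 along the rail), 14 mm above the table, at x = +80, y = +105 mm of the station. Its dish may stand up to 20 mm off its centre.
- yellow_pad (a point): Centre of the top of the yellow pad, the same, at x = +80, y = -105 mm of the station.
- carriage (a joint): Position of the carriage along the station's y, m: 0 in the middle of the rail, stops at -0.145 and +0.145. Black saddle 50 x 80 mm on the rail, white column and white viewing head, about 0.9 kg. Freed, it slides with about 3 N and may be dragged by the lever's grip; locked, it stays put (at a multiple of 0.008, the strip having 8 mm teeth, with 1 mm play).
- head_front (a point): Middle of the lower front edge of the white viewing head, 265 mm above the table, 70 mm in front of the rail's middle. The head is 60 mm wide, runs 180 mm away from here, 55 mm high. It overhangs the lever, so the grip can be reached only with the tool leaning 25 to 40 degrees back towards the robot, fingers pointing away from the robot and down.
- lens (a point): Centre of the lower end of the lens (steel tip 26 mm across) under the far end of the viewing head; 80 mm beyond the rail's middle (+x of the station), 170 mm above the table; moves with the carriage.
- cam_lever (a joint): Cam lever, rad: 0 = fully down, locked (handle slopes 25 degrees below the horizontal, towards the robot); 0.96 = fully up, free (30 degrees above the horizontal). Down, its nose sits between the rail's teeth; it lets go above about 0.35 and, coming down, nudges the carriage up to 4 mm to the nearest gap. Stays where it is left; about 2 N at the grip, more when nudging.
- lever_grip (a point): Point to pinch on the red grip of the cam lever (grip 45 mm long, 14 mm wide along the rail, 16 mm thick), 85 mm from the pivot along the handle; the handle's end is 106 mm from the pivot. Down: 77 mm in front of the rail's middle and 107 mm above the table; up: 74 mm in front and 186 mm above it.
- lever_pivot (a point): Pivot of the cam lever, on the carriage: above the middle of the rail, 143 mm above the table. The pivot axis is the station's y, so the handle swings up and down in a plane square to the rail.
- specimen: White round dish, 64 mm across, 10 mm high, with a purple specimen (24 mm across, its top 14 mm above the dish's underside) fixed in its middle. Stands on the blue or the yellow pad. Loose. Origin: centre of its underside.
- empty_dish: The same white dish without a specimen, on the other pad; loose; leave it alone. Origin: centre of its underside.
- blue_button (a joint): Blue lamp button, m: 0 = out, 0.006 = fully in, springs back; about 5 N.
- blue_button_top (a point): Centre of the top of the blue button, 32 mm across, 52 mm above the table, pressed straight down; it stands on a fixed grey box 70 x 60 x 30 mm to the robot's right.
- yellow_button (a joint): Yellow lamp button, m: 0 = out, 0.006 = fully in, springs back; about 5 N.
- yellow_button_top (a point): Centre of the top of the yellow button, same size and height, on its own grey box to the robot's right; the two boxes may be either way round.
- slide_rack: Bystander: dark wooden block 110 x 60 mm with upright glass slides, 58 mm high. Origin: centre of its underside.
- wash_bottle: Bystander: white bottle 66 mm across, 150 mm high. Origin: centre of its underside.
- tape_roll: Bystander: white tape roll lying flat, 64 mm across, 40 mm high. Origin: centre of its underside.
- stain_jar: Bystander: amber jar with black cap, 52 mm across, 70 mm high. Origin: centre of its underside.
- marker: Bystander: red and white marker pen lying flat, about 130 mm long, 13 mm thick. Origin: on the table, 50 mm from its red end.
- slide_box: Bystander: red slide box 90 x 70 x 35 mm. Origin: centre of its underside.
- steel_lid: Bystander: steel jar lid, 60 mm across, 18 mm high. Origin: centre of its underside.
Things that resemble listed ones, but are neither listed nor needed, are in the scene too. What is shaped like the part that bears blue_button but pink or turquoise is not meant. What is shaped like the specimen but orange is not meant.

How it is judged:
On the way, in this order (a step that is already met when the one before it is completed fails the run):
1. the cam lever is raised and the carriage free (value of joint cam_lever above 0.85 rad), for 0.1 s.
2. with the lever up, the lens is brought over the specimen (horizontal distance between lens and specimen below 0.012 m and value of joint cam_lever above 0.85 rad), for 0.2 s.
3. the lever is pushed fully down with the lens over the specimen (horizontal distance between lens and specimen below 0.012 m and value of joint cam_lever below 0.08 rad), for 0.2 s.
4. the lamp button of the pad's colour is pressed fully in, the head still locked over the specimen (all of step 3 and ((y of specimen in the frame of station above 0 m and value of joint blue_button above 0.005 m) or (y of specimen in the frame of station below 0 m and value of joint yellow_button above 0.005 m))), for 0.05 s.
At the end, for the whole second after the job is handed in: The lens stands within 12 mm (horizontally) of the centre of the purple specimen's dish, the cam lever is down (below 0.08 rad), both lamp buttons are out again (below 2 mm), and both dishes are at rest within 10 mm of where they began (all of step 3 and value of joint each of blue_button, yellow_button below 0.002 m and linear speed of specimen below 0.01 m/s and distance of each of specimen, empty_dish from where it was at the start of the episode below 0.01 m); the robot touches nothing.
It fails at once if the lamp button of the other colour is pressed (over 3 mm) ((y of specimen in the frame of station above 0 m and value of joint yellow_button above 0.003 m) or (y of specimen in the frame of station below 0 m and value of joint blue_button above 0.003 m)).
It fails at once if a dish is pushed more than 10 mm (distance of any of specimen, empty_dish from where it was at the start of the episode above 0.01 m).
It fails at once if another thing on the table is pushed more than 30 mm (distance of any of slide_rack, wash_bottle, tape_roll, stain_jar, marker, slide_box, steel_lid from where it was at the start of the episode above 0.03 m).
It also fails if it takes over 45 s, if anything falls off the work surface, if the arm or the gripper's body presses on something with over 40 N, if the wrist force passes 120 N, or if a joint passes its speed limit or range.

### The arm

A 6-joint arm with a two-finger parallel gripper is mounted at the origin on the work surface. World frame = base frame: x ahead of the robot, y to its left, z up, the work surface at z = 0. Lengths are in m, angles in rad, forces in N, time in s.
With the tool pointing down it reaches from about 0.275 to 0.85 m from the base axis. Payload 19 kg.
Tool frame: the origin (TCP) lies on the centre line of the jaws, within the pads' length; the fingertips stand ahead of it and the grasp point (between the pads) lies 8 mm behind it (tip_reach is the z of the fingertips in the tool frame, in m); z points along the fingers, y is the line along which they close (so a half turn about z gives the same grasp; the last joint's range is limited). The gripper opens to 85 mm and grips with 20 to 120 N. Pads are 22 mm wide; open, the fingers measure 114 mm over their backs; the gripper's body (76 mm by 85 mm) begins 54 mm behind the grasp point. The pads swing forward as they close: fully open they stand 13 mm farther back than shut.
Start: joints at [1.208, 0.15, 1.437, -0, 1.554, -0.134], TCP at [0.13, 0.56, 0.242] pointing down, gripper open.
Joint ranges: [-2.8, 2.8], [-0.68, 2.1], [0.12, 2.68], [-1.39, 4.53], [0.16, 2.79], [-2.81, 2.81]. Speed limits (rad/s): [1.89, 1.89, 2.22, 3.01, 3.01, 3.01].

### API

Orientations are given as a unit quaternion [w, x, y, z].
In Python, from cell import read_state, read_camera, get_calibration, hand_in, outline_of, tip_reach gives the robot as it stands. The module is installed in compiled form; this text tells all that it offers.
- The arm moves only by the tool jog_arm, never from a script. Its argument "moves" is a list that holds one entry, the list of rows, each a list of 6 numbers: the shift along the tool's x, y, z in mm, then the turn, a rotation vector about the tool's x, y, z in rad. A call has exactly 5 rows; each row is the pose to reach, as a shift and turn from the pose commanded when the call began, along the tool's axes at that moment; what a row does not reach only later rows make up. A row lasts 1/12 s, in which the tool goes at most 41.7 mm and 7.16 degrees, less where a joint would pass 70% of its speed; a pose out of reach is approached as far as the arm can. A call with a gripper value outside its range is refused whole. "claw" is the finger opening in mm, from 0 to 85.4, set as the call begins (left out, the last holds). The fingers move at their own pace and stop on an object; "force" is the grip in N (left out, the last holds). Time passes only in rows, so rows that repeat a pose let the fingers close, or fill a call up. It gives the time, the measured TCP pose, the force, the opening and the grip force at its end, in the units of the state.
- read_state(): the state, without advancing time (a new reading comes with each control period).
- read_camera(name): name is "side" or "top"; returns the picture (480x640x3 uint8, red, green, blue); there is no depth.
- get_calibration(name): a dict with "fov_y" (degrees; the focal length in pixels is half the picture's height over the tangent of half this angle, whatever the lens; pixels are square), "cx", "cy" (the principal point, pixels), "k1" (the pictures are not rectified: a ray, as slopes to the right and down, at radius r is drawn at 1 + k1 r^2 times it, then the intrinsics apply), "rvec" (rotation vector, rad) and "tvec" (3), from world to camera coordinates, as OpenCV has them. Camera axes: x right, y down, z forward; pixel columns grow to the right and rows downward; lengths in m; the calibration is good to about 2 mm. A picture is of the moment at which its call begins. get_calibration takes no time and is no camera call.
- hand_in(): hands the job in; it is judged then, once.
Trained networks look in the newest picture that a camera, given by its name, has taken for a name from the list of things; names that differ only in an ending like _2 or _b are one class to them, and where a whole thing is asked for, a point or a joint stands for the part that bears it (a point fixed in the world has none). Each returns a list of dicts, best first, with "conf" (0 to 1); they miss things now and then, are a little off and sometimes report something else, mostly with a low value. They report only what shows in the picture. A call takes as long as a camera call. They do not tell look-alikes from the thing itself.
- outline_of(query, camera): "pixels" (480x640 bool, what is visible of it) and "bbox" ([left, top, right, bottom] in pixels, round what is visible of it).
The state is a dict: "clock": time; "joint_pos": joint angles; "dq": joint speeds; "tau": joint torques, N m; "position": TCP position; "orientation": TCP orientation; "contact_force": force on the tool from outside, world axes, zero at the start; "torque": the same for the moment, N m; "opening": opening from 0.0 (shut) to 1.0 (fully open); "grasp_force": force on a finger pad.
Only numpy, scipy, OpenCV 4.12 (cv2) and the standard library are available. Lean on these libraries where they do the work, as an engineer would, in place of code of your own. Each camera call takes 0.05 s, during which the arm holds its last target. There are 200 camera calls.

## Working session

There is one attempt and no reset: what is moved stays moved. The work goes in short steps, Python scripts to look and compute and a tool call to move; the robot and the scene stay as the last step left them, time stands still between calls to the robot, and variables do not carry over. Pictures are saved under pics/ and viewed, at most 10 in all, crops included, and the job is handed in when it is done.

Besides the shell and the picture viewer there is one more tool, called after ">>>" by a JSON object that holds its "api" and its "payload", one argument or row to a line. jog_arm: Moves the arm, as the interface text tells. Its arguments: {"type":"object","properties":{"moves":{"type":"array"},"claw":{"type":"number"},"force":{"type":"number"}},"required":["moves"]}

```bash
mkdir -p pics; python3 - <<'E'
from cell import *
import cv2
for n in("side","top"):
    cv2.imwrite(f"pics/{n}0.png",read_camera(n)[:,:,::-1]); print(n,get_calibration(n))
print(read_state(),tip_reach if not callable(tip_reach) else tip_reach())
E
```

```text
side {'fov_y': 45.84610150978264, 'cx': 321.1212442579081, 'cy': 241.80822340700175, 'k1': -0.07855189069852454, 'rvec': array([ 2.36344493, -0.48335864,  0.17363643]), 'tvec': array([-0.51988378,  0.26066118,  1.15239485])}
top {'fov_y': 45.34402727123408, 'cx': 319.13017892037203, 'cy': 233.70440590745957, 'k1': -0.1733368959148736, 'rvec': array([ 2.19649854, -2.18915128,  0.0812347 ]), 'tvec': array([-0.00738371,  0.57164976,  1.53542265])}
{'clock': 0.1, 'joint_pos': array([ 1.20798536e+00,  1.50907452e-01,  1.43792561e+00, -2.72821139e-05,
        1.55378093e+00, -1.34020279e-01]), 'dq': array([ 0.00126799, -0.00129695, -0.00185956, -0.0008538 , -0.00078663,
        0.00168926]), 'tau': array([ 5.33404629e-03, -7.14389634e+01, -5.71789169e+01,  3.67745804e-05,
        7.39426789e-03,  1.27467847e-04]), 'position': array([0.13037899, 0.55982297, 0.24177267]), 'orientation': array([-1.12337510e-04,  1.14145754e-01,  9.93463883e-01, -4.98347917e-04]), 'contact_force': array([-0.10875023,  0.01052374, -0.4941881 ]), 'torque': array([-0.01200893,  0.03344305, -0.00833455]), 'grasp_force': 0.0, 'opening': 0.9991179915766267} 0.011
```

View pics/side0.png

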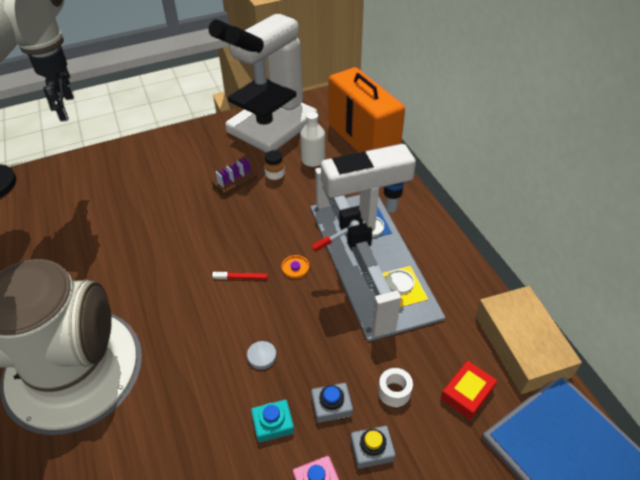

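View pics/top0.png

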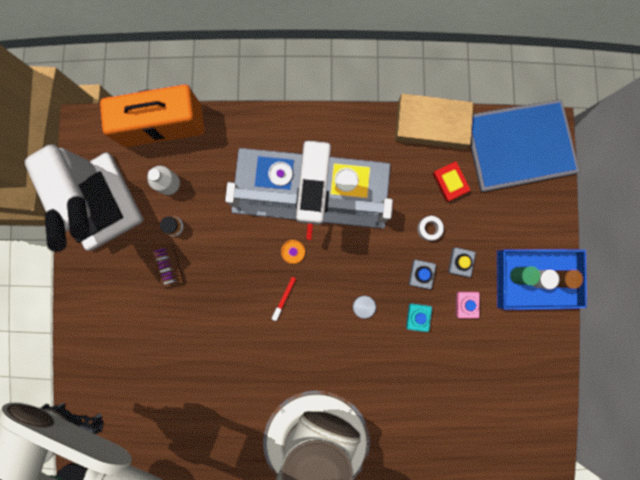

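The top view shows the purple specimen at (280,174) on the blue pad. The lever grip is at about (310,231). The blue button is on a grey box at (424,274) and the yellow one at (464,262). The pink and turquoise boxes and the orange dish are decoys. The side view agrees.

```bash
cat > h.py <<'E'
import numpy as np, cv2
from cell import *
from scipy.optimize import least_squares
def cam(n):
    c=get_calibration(n); f=240/np.tan(np.radians(c["fov_y"]/2)); return c,f,cv2.Rodrigues(c["rvec"])[0]
def proj(n,P):
    c,f,R=cam(n); q=np.atleast_2d(P)@R.T+c["tvec"]; s=q[:,:2]/q[:,2:]; s=s*(1+c["k1"]*(s**2).sum(1,keepdims=True))
    return s*f+[c["cx"],c["cy"]]
def ray(n,uv):
    c,f,R=cam(n); K=np.array([[f,0,c["cx"]],[0,f,c["cy"]],[0,0,1]])
    s=cv2.undistortPoints(np.array([[uv]],float),K,np.array([c["k1"],0,0,0]))[0,0]
    return -R.T@c["tvec"], R.T@np.array([*s,1])
def atz(n,uv,z):
    o,d=ray(n,uv); return o+d*(z-o[2])/d[2]
def tri(a,b):
    f=lambda P:np.r_[proj("top",P)[0]-a,proj("side",P)[0]-b]
    r=least_squares(f,[.5,0,.05]); return r.x,np.abs(r.fun).max()
E
python3 - <<'E'
from h import *
ims={n:read_camera(n) for n in("top","side")}
np.savez("m.npz",**ims)
for q in["specimen","empty_dish","blue_button","yellow_button","cam_lever","station","carriage","lens","slide_box","tape_roll","steel_lid","marker"]:
  for n in ims:
    for d in outline_of(q,n)[:3]:
      m=d["pixels"]; v,u=np.nonzero(m); print(q,n,round(d["conf"],2),np.round(d["bbox"]),u.mean().round(1),v.mean().round(1),m.sum())
# colour centroids
for n,im in ims.items():
  h=cv2.cvtColor(im,cv2.COLOR_RGB2HSV)
  for nm,lo,hi in[("purple",(130,80,50),(160,255,255)),("blue",(105,120,60),(125,255,255)),("yellow",(22,150,120),(34,255,255)),("red",(0,180,90),(5,255,255))]:
    k,l,s,c=cv2.connectedComponentsWithStats(cv2.inRange(h,lo,hi))
    print(n,nm,[(s[i,4],s[i,:4].tolist(),c[i].round(1).tolist()) for i in range(1,k) if s[i,4]>20])
S=[cv2.resize(ims["top"][120:300,215:415],None,fx=4,fy=3.3,interpolation=2)]
cv2.imwrite("pics/topc.png",cv2.resize(ims["top"][130:250,220:400],None,fx=4.4,fy=4.4,interpolation=2)[:,:,::-1])
cv2.imwrite("pics/sidec.png",cv2.resize(ims["side"][140:345,290:450],None,fx=2.9,fy=2.9,interpolation=2)[:,:,::-1])
E
```

```text
specimen top 0.85 [282. 242. 302. 264.] 292.6 251.2 389
specimen side 0.74 [280. 253. 312. 279.] 295.5 266.5 515
specimen side 0.57 [312. 147. 412. 250.] 365.6 187.7 5479
specimen side 0.54 [372. 217. 383. 236.] 378.6 226.3 165
empty_dish top 0.8 [334. 170. 357. 193.] 346.1 178.9 422
empty_dish top 0.48 [460. 259. 468. 267.] 464.0 261.8 117
empty_dish side 0.96 [384. 270. 415. 295.] 399.9 280.8 503
blue_button top 0.53 [459. 254. 469. 270.] 463.9 261.8 121
blue_button top 0.51 [466. 302. 478. 308.] 470.0 305.1 107
blue_button top 0.48 [413. 312. 429. 324.] 420.8 318.0 113
blue_button side 0.82 [305. 466. 326. 480.] 316.2 473.0 217
blue_button side 0.64 [326. 386. 337. 403.] 331.5 394.6 208
blue_button side 0.51 [264. 407. 281. 421.] 271.0 413.0 241
yellow_button side 0.49 [366. 430. 384. 449.] 373.3 439.6 251
cam_lever top 0.68 [433. 159. 469. 202.] 450.9 181.2 904
cam_lever top 0.59 [308. 222. 314. 240.] 309.4 231.0 89
cam_lever side 0.57 [311. 218. 358. 250.] 331.7 237.1 254
station top 0.74 [226. 142. 392. 240.] 310.4 188.2 9727
station side 0.82 [313. 144. 442. 339.] 371.5 238.9 
[... 2295 characters left out ...]
64, 19, 16], [315.8, 469.5])]
side blue [(np.int32(66), [387, 183, 16, 7], [395.2, 186.8]), (np.int32(102), [377, 209, 14, 26], [383.4, 223.5]), (np.int32(9405), [491, 379, 149, 101], [566.6, 439.9]), (np.int32(267), [323, 386, 18, 18], [331.3, 394.4]), (np.int32(200), [264, 405, 15, 17], [270.9, 413.0]), (np.int32(213), [308, 465, 17, 15], [316.0, 472.7])]
side yellow [(np.int32(386), [401, 267, 26, 39], [413.1, 292.4]), (np.int32(471), [455, 371, 30, 29], [469.9, 385.0]), (np.int32(259), [365, 430, 18, 18], [373.2, 438.7])]
side red [(np.int32(146), [312, 237, 19, 14], [320.4, 243.7]), (np.int32(250), [228, 272, 40, 8], [247.8, 275.6]), (np.int32(1240), [441, 361, 56, 59], [467.3, 391.0])]
```

View pics/topc.png

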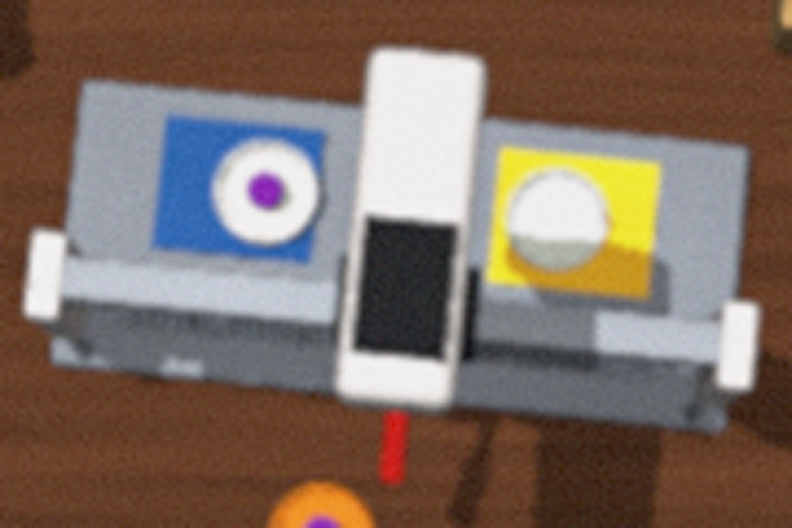

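View pics/sidec.png

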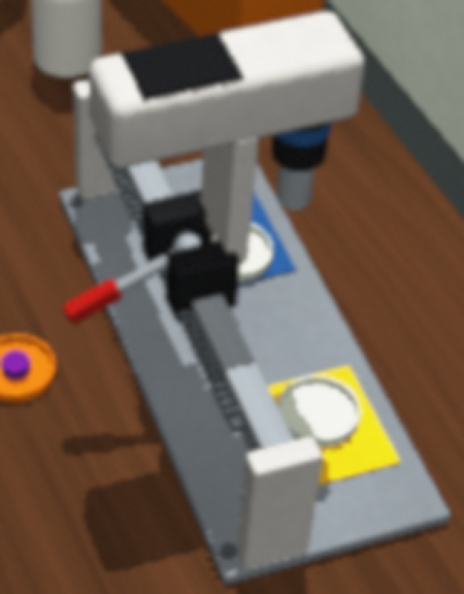

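The crops show the plate corners, the head's top outline, the red grip and the lens tip (side crop at about 295,205). The orange decoy dish is near the plate front. I'll fit the station pose and carriage from the corners.

```bash
python3 - <<'E'
from h import *
T=lambda u,v:(220+u/4.4,130+v/4.4); S=lambda u,v:(290+u/2.9,140+v/2.9)
# pts: cam,pixel,(x,y,z,moves)
D=[("top",T(82,80),(.14,.21,.012,0)),("top",T(748,146),(.14,-.21,.012,0)),("top",T(722,430),(-.04,-.21,.012,0)),("top",T(52,365),(-.04,.21,.012,0)),
("side",S(228,580),(-.04,-.21,.012,0)),("side",S(448,518),(.14,-.21,.012,0)),("side",S(62,192),(-.04,.21,.012,0)),
("top",T(368,48),(.11,.03,.32,1)),("top",T(487,55),(.11,-.03,.32,1)),("top",T(336,404),(-.07,.03,.32,1)),("top",T(455,410),(-.07,-.03,.32,1)),
("side",S(294,208),(.08,0,.17,1)),
("top",(309.,231.6),(-.077,0,.107,1)),("side",(320.4,243.7),(-.077,0,.107,1))]
def W(p,q): 
    x,y,t,c=p; a=np.array([q[0],q[1]+c*q[3]]); return np.r_[x+np.cos(t)*a[0]-np.sin(t)*a[1],y+np.sin(t)*a[0]+np.cos(t)*a[1],q[2]]
fun=lambda p:np.concatenate([proj(n,W(p,q))[0]-uv for n,uv,q in D])
r=least_squares(fun,[.65,0,0,0],loss="soft_l1",x_scale=[.1,.1,.1,.1]); p=r.x
print("station",p.round(4)); print(fun(p).reshape(-1,2).round(1).tolist())
def L(P): 
    d=np.array(P[:2])-p[:2]; c,s=np.cos(p[2]),np.sin(p[2]); return np.round([c*d[0]+s*d[1],-s*d[0]+c*d[1],P[2]],4)
g,e=tri((309.,231.6),(320.4,243.7)); print("grip",g,e,L(g))
sp=atz("top",(280,173),.028); print("specimen",sp,L(sp))
s2=atz("top",(280,174),.024);print("dish?",L(s2))
em=atz("top",(346.1,178.9),.02); print("empty",L(em))
for nm,a,b in[("blue",(423.9,274),(331.3,394.5)),("yellow",(464.3,261.6),(373.2,438.8)),("tape",(430.5,228.5),(395.5,387)),("lid",(364,306.5),(261.5,354.5)),("odish",(292.7,251.4),(294.9,265.1)),("turq",(420.4,318),(270.9,413)),("pink",(470.5,305.1),(316,472))]:print(nm,*tri(a,b))
print("slidebox",atz("top",(452,181),.035),"marker",atz("top",(294,278),.01),atz("top",(273,319),.01))
np.save("st.npy",p)
E
```

```text
station [ 0.6487  0.0207 -0.0949 -0.009 ]
[[0.3, -0.1], [0.5, -0.2], [0.7, 0.0], [-0.2, -0.3], [-2.2, 0.1], [0.4, -0.7], [-2.7, -0.1], [0.4, -1.1], [0.4, -0.1], [-0.5, -1.4], [-0.2, -0.1], [-1.7, -2.8], [0.8, -0.0], [-0.3, 1.7]]
grip [0.57191418 0.02086409 0.11021446] 0.36237466114650374 [-0.0765 -0.0071  0.1102]
specimen [0.7356975  0.10127693 0.028     ] [0.0789 0.0884 0.028 ]
dish? [0.0769 0.0885 0.024 ]
empty [ 0.0819 -0.0919  0.02  ]
blue [ 0.464412   -0.28527756  0.04668599] 0.4523458001350491
yellow [ 0.49760797 -0.39514423  0.04926939] 0.5397231813242911
tape [ 0.58903121 -0.30930242  0.02403122] 0.886566095236077
lid [ 0.3762469  -0.12828499  0.00786404] 0.513931095135888
odish [0.52505532 0.06565822 0.01083642] 0.46189892558035694
turq [ 0.34743015 -0.27567772  0.0461141 ] 0.4922814737101362
pink [ 0.38122276 -0.41075682  0.05168889] 0.5402035205581228
slidebox [ 0.71602248 -0.36739764  0.035     ] marker [0.45173799 0.06216358 0.01      ] [0.34054604 0.11854479 0.01      ]
```

```bash
cat >> h.py <<'E'
from scipy.spatial.transform import Rotation as Ro
def pose(P,phi=None,frame="st",c8=.008):
    """grasp point P (station or world frame), lean phi deg -> tcp pos, R"""
    st=np.load("st.npy"); yaw=Ro.from_euler("z",st[2]).as_matrix()
    a=np.radians(phi); z=np.array([np.sin(a),0,-np.cos(a)]); y=np.array([0,1.,0])
    R=yaw@np.c_[np.cross(y,z),y,z]
    P=np.array(P,float)
    if frame=="st": P=yaw@P+[st[0],st[1],0]
    return P+R[:,2]*c8,R
def go(P,phi,frame="st",c8=.008):
    t,R=pose(P,phi,frame,c8); s=read_state(); q=s["orientation"]; R0=Ro.from_quat([*q[1:],q[0]]).as_matrix()
    print("row",np.round(R0.T@(t-s["position"])*1000,1).tolist(),Ro.from_matrix(R0.T@R).as_rotvec().round(3).tolist(),"t",round(s["clock"],2))
E
python3 - <<'E'
from h import *
print(pose((-.077-.10,-.008,.107+.13),36)[0]); go((-.077-.10,-.008,.107+.13),36)
E
```

```text
[0.47644533 0.02905859 0.23052786]
row [-457.4, -438.6, 11.8] [-0.042, -0.627, -0.129] t 1.4
```

>>> {"api": "jog_arm", "payload": {
  "moves": [
    [[-457, -439, 12, -0.042, -0.627, -0.129], [-457, -439, 12, -0.042, -0.627, -0.129], [-457, -439, 12, -0.042, -0.627, -0.129], [-457, -439, 12, -0.042, -0.627, -0.129], [-457, -439, 12, -0.042, -0.627, -0.129]]
  ],
  "claw": 45,
  "force": 25
}}

```text
clock: 1.82
position: [0.2448, 0.3843, 0.2391]
orientation: [0.304, 0.046, 0.952, -0.014]
contact_force: [0.7, -0.1, 1.1]
opening: 0.526
grasp_force: 0.0
```

```bash
python3 -c "
from h import *
print(read_state()['position']);go((-.177,-.008,.237),36)"
```

```text
[0.24478381 0.38429015 0.23907907]
row [-211.1, -331.4, 159.9] [0.001, -0.01, -0.002] t 1.82
```

>>> {"api": "jog_arm", "payload": {
  "moves": [
    [[-205, -325, 156, 0, 0, 0], [-205, -325, 156, 0, 0, 0], [-205, -325, 156, 0, 0, 0], [-205, -325, 156, 0, 0, 0], [-205, -325, 156, 0, 0, 0]]
  ]
}}

```text
clock: 2.23
position: [0.348, 0.2235, 0.2338]
orientation: [0.301, 0.047, 0.952, -0.014]
contact_force: [0.7, 0.2, -0.1]
opening: 0.524
grasp_force: 0.0
```

```bash
python3 -c "
from h import *
print(read_state()['position']);go((-.177,-.008,.237),36)"
```

```text
[0.3480021  0.22354352 0.23379122]
row [-118.5, -181.0, 86.8] [-0.0, -0.016, -0.004] t 2.23
```

>>> {"api": "jog_arm", "payload": {
  "moves": [
    [[-113, -173, 82, 0, -0.016, -0.004], [-113, -173, 82, 0, -0.016, -0.004], [-113, -173, 82, 0, -0.016, -0.004], [-113, -173, 82, 0, -0.016, -0.004], [-113, -173, 82, 0, -0.016, -0.004]]
  ]
}}

```text
clock: 2.65
position: [0.4333, 0.0957, 0.2314]
orientation: [0.308, 0.045, 0.95, -0.015]
contact_force: [0.1, 1.0, -0.5]
opening: 0.524
grasp_force: 0.0
```

>>> {"api": "jog_arm", "payload": {
  "moves": [
    [[0, 0, 0, 0, 0, 0], [0, 0, 0, 0, 0, 0], [0, 0, 0, 0, 0, 0], [0, 0, 0, 0, 0, 0], [0, 0, 0, 0, 0, 0]]
  ]
}}

```text
clock: 3.07
position: [0.4324, 0.0985, 0.2309]
orientation: [0.307, 0.044, 0.951, -0.015]
contact_force: [0.6, -0.2, 0.6]
opening: 0.524
grasp_force: 0.0
```

```bash
python3 -c "
from h import *
go((-.177,-.008,.237),36);go((-.077,-.008,.108),36)"
```

```text
row [-40.5, -65.1, 29.7] [0.001, -0.004, 0.003] t 3.07
row [-46.2, -65.2, 192.8] [0.001, -0.004, 0.003] t 3.07
```

>>> {"api": "jog_arm", "payload": {
  "moves": [
    [[-40, -65, 30, 0, 0, 0], [-40, -65, 30, 0, 0, 0], [-40, -65, 30, 0, 0, 0], [-40, -65, 30, 0, 0, 0], [-40, -65, 30, 0, 0, 0]]
  ]
}}

```text
clock: 3.48
position: [0.4764, 0.0281, 0.2297]
orientation: [0.307, 0.045, 0.951, -0.015]
contact_force: [-0.3, -0.3, -0.1]
opening: 0.53
grasp_force: 0.0
```

>>> {"api": "jog_arm", "payload": {
  "moves": [
    [[-3, 0, 20, 0, 0, 0], [-4, 0, 50, 0, 0, 0], [-6, 0, 80, 0, 0, 0], [-6, 0, 100, 0, 0, 0], [-6, 0, 100, 0, 0, 0]]
  ]
}}

```text
clock: 3.9
position: [0.5391, 0.0235, 0.1486]
orientation: [0.304, 0.044, 0.951, -0.014]
contact_force: [-0.9, 0.8, -1.6]
opening: 0.527
grasp_force: 0.0
```

```bash
python3 - <<'E'
from h import *
go((-.077,-.008,.108),36)
a=read_camera("top")[140:280,240:380];b=read_camera("side")[120:320,250:450]
im=np.hstack([cv2.resize(a,(400,400),interpolation=2),cv2.resize(b,(400,400),interpolation=2)])
cv2.imwrite("pics/appr.png",im[:,:,::-1])
E
```

```text
row [-2.9, -0.5, 59.9] [0.001, -0.009, 0.003] t 3.9
```

View pics/appr.png

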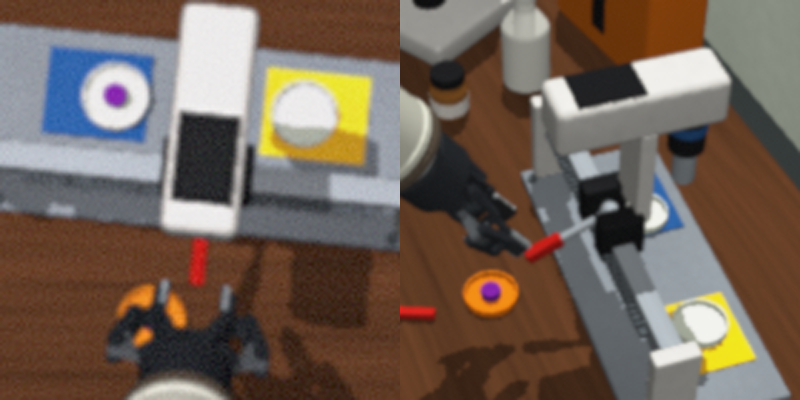

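The top crop shows the open fingers (163 and 225) either side of the red grip (200). The side crop shows them lined up above it, so I'll move in and pinch.

>>> {"api": "jog_arm", "payload": {
  "moves": [
    [[-1, 0, 20, 0, -0.003, 0], [-2, 0, 40, 0, -0.006, 0], [-3, -0.5, 60, 0, -0.008, 0], [-3, -0.5, 60, 0, -0.008, 0], [-3, -0.5, 60, 0, -0.008, 0]]
  ]
}}

```text
clock: 4.42
position: [0.5765, 0.0183, 0.1062]
orientation: [0.311, 0.044, 0.949, -0.015]
contact_force: [-0.8, -0.7, -0.0]
opening: 0.526
grasp_force: 0.0
```

>>> {"api": "jog_arm", "payload": {
  "moves": [
    [[0, 0, 0, 0, 0, 0], [0, 0, 0, 0, 0, 0], [0, 0, 0, 0, 0, 0], [0, 0, 0, 0, 0, 0], [0, 0, 0, 0, 0, 0]]
  ],
  "claw": 0,
  "force": 30
}}

```text
clock: 4.83
position: [0.5769, 0.0188, 0.1069]
orientation: [0.312, 0.045, 0.949, -0.014]
contact_force: [-0.5, 17.8, 2.4]
opening: 0.155
grasp_force: 34.0
```

```bash
python3 - <<'E'
from h import *
print(read_state()["contact_force"],read_state()["grasp_force"])
go((-.077,-.008,.107),36)
for k in(0.2,.4,.6,.8,.98):
  t=k-np.radians(25); go((-.085*np.cos(t),-.008,.143+.085*np.sin(t)),36)
E
```

```text
[-0.5257911  17.75278073  2.42259418] 33.96934658288956
row [4.6, 0.7, 4.6] [0.001, 0.006, 0.001] t 4.83
row [-0.4, 0.7, -11.7] [0.001, 0.006, 0.001] t 4.83
row [-8.5, 0.8, -26.6] [0.001, 0.006, 0.001] t 4.83
row [-19.5, 0.8, -39.6] [0.001, 0.006, 0.001] t 4.83
row [-32.7, 0.8, -50.2] [0.001, 0.006, 0.001] t 4.83
row [-46.3, 0.8, -57.3] [0.001, 0.006, 0.001] t 4.83
```

Pinched, with a 14 mm opening. Now I'll raise the lever along its arc.

>>> {"api": "jog_arm", "payload": {
  "moves": [
    [[-2, 1, -8, 0, 0, 0], [-5.6, 1, -15, 0, -0.01, 0], [-10, 1, -22.5, 0, -0.02, 0], [-14.3, 1, -29, 0, -0.03, 0], [-14.3, 1, -29, 0, -0.03, 0]]
  ]
}}

```text
clock: 5.25
position: [0.5708, 0.0193, 0.1387]
orientation: [0.325, 0.044, 0.944, -0.016]
contact_force: [-7.5, 3.1, 1.2]
opening: 0.156
grasp_force: 32.8
```

```bash
python3 - <<'E'
from h import *
print(read_state()["contact_force"],read_state()["grasp_force"])
go((-.0816,-.008,.1453),38)
for th in(.228,.428,.52,.608,.65): go((-.0816*np.cos(th),-.008,.143+.0816*np.sin(th)),40)
E
```

```text
[-7.52987524  3.07239166  1.1670777 ] 32.81081199645996
row [-0.8, 0.7, 0.2] [-0.001, 0.001, 0.001] t 5.25
row [-12.7, 0.7, -11.2] [-0.001, -0.034, 0.001] t 5.25
row [-26.3, 0.7, -20.1] [-0.001, -0.034, 0.001] t 5.25
row [-33.1, 0.7, -23.3] [-0.001, -0.034, 0.001] t 5.25
row [-39.9, 0.7, -25.7] [-0.001, -0.034, 0.001] t 5.25
row [-43.2, 0.7, -26.6] [-0.001, -0.034, 0.001] t 5.25
```

>>> {"api": "jog_arm", "payload": {
  "moves": [
    [[-6, 0, -6, 0, -0.01, 0], [-12.5, 0, -11.5, 0, -0.02, 0], [-19.5, 0, -16.5, 0, -0.03, 0], [-26.5, 0, -20.5, 0, -0.034, 0], [-33, 0, -23.5, 0, -0.034, 0]]
  ]
}}

```text
clock: 5.67
position: [0.5822, 0.0181, 0.1765]
orientation: [0.341, 0.044, 0.939, -0.017]
contact_force: [-4.3, 3.2, -6.0]
opening: 0.156
grasp_force: 30.4
```

```bash
python3 - <<'E'
from h import *
print(read_state()["contact_force"],read_state()["grasp_force"])
for th in(.52,.608,.65): go((-.0816*np.cos(th),-.008,.143+.0816*np.sin(th)),40)
E
```

```text
[-4.34069189  3.16100962 -5.99591064] 30.365102291107178
row [-0.8, 0.9, -0.5] [-0.001, -0.002, 0.001] t 5.67
row [-7.7, 0.9, -2.7] [-0.001, -0.002, 0.001] t 5.67
row [-11.0, 0.9, -3.6] [-0.001, -0.002, 0.001] t 5.67
```

>>> {"api": "jog_arm", "payload": {
  "moves": [
    [[-4, 0, -1, 0, 0, 0], [-8, 0, -2.5, 0, 0, 0], [-11, 0, -3.5, 0, 0, 0], [-11, 0, -3.5, 0, 0, 0], [-11, 0, -3.5, 0, 0, 0]]
  ]
}}

```text
clock: 6.08
position: [0.5892, 0.0174, 0.1867]
orientation: [0.342, 0.044, 0.939, -0.017]
contact_force: [-6.6, 3.8, 2.9]
opening: 0.153
grasp_force: 30.6
```

```bash
python3 - <<'E'
from h import *
print(read_state()["contact_force"],read_state()["grasp_force"])
for th in(.65,): go((-.0816*np.cos(th),-.008,.143+.0816*np.sin(th)),40)
b=read_camera("side")[120:320,250:450]
cv2.imwrite("pics/up.png",cv2.resize(b,(600,600),interpolation=2)[:,:,::-1])
E
```

```text
[-6.63117831  3.75333145  2.88861932] 30.631243586540222
row [0.9, 0.9, -0.2] [-0.001, -0.0, 0.001] t 6.08
```

View pics/up.png

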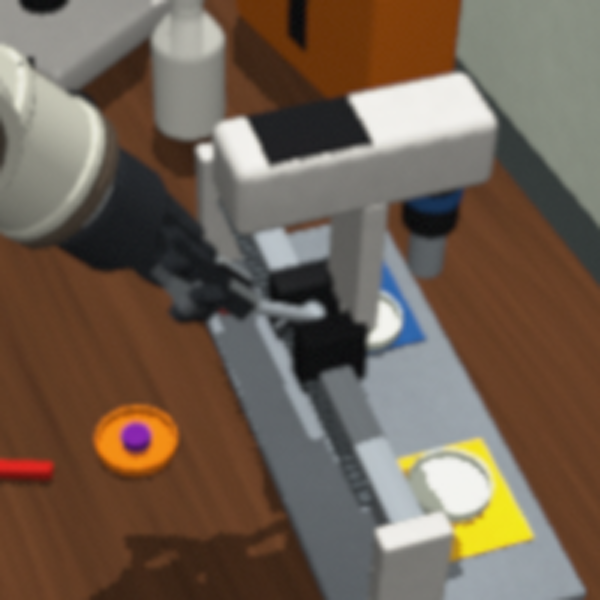

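The lever is visibly raised, and the head and the gripper body are clear of each other. I'll check the angle by projection, then nudge against the stop.

>>> {"api": "jog_arm", "payload": {
  "moves": [
    [[-2, 0, -0.5, 0, 0, 0], [-4, 0, -1, 0, 0, 0], [-4, 0, -1, 0, 0, 0], [-4, 0, -1, 0, 0, 0], [-4, 0, -1, 0, 0, 0]]
  ]
}}

```text
clock: 6.55
position: [0.5906, 0.0173, 0.1885]
orientation: [0.34, 0.044, 0.939, -0.017]
contact_force: [-11.0, 3.3, -4.8]
opening: 0.155
grasp_force: 30.0
```

```bash
python3 - <<'E'
from h import *
s=read_state();print(s["contact_force"],s["position"])
go((-.065,-.008,.193),40)
st=np.load("st.npy");y=Ro.from_euler("z",st[2]).as_matrix()
for th in(-25,0,15,30):
  t=np.radians(th); print(th,[proj("side",y@[-r*np.cos(t),st[3],.143+r*np.sin(t)]+[st[0],st[1],0])[0].round(1) for r in(0,.03,.06,.085,.106)])
E
```

```text
[-10.95455342   3.28496753  -4.83134595] [0.59061114 0.01732186 0.18847996]
row [2.8, 0.9, -0.3] [-0.001, -0.004, 0.001] t 6.55
-25 [array([354.1, 226. ]), array([342.1, 232.9]), array([330.1, 239.7]), array([320.1, 245.4]), array([311.8, 250.1])]
0 [array([354.1, 226. ]), array([340.9, 229.1]), array([327.6, 232.3]), array([316.3, 234.9]), array([306.8, 237.2])]
15 [array([354.1, 226. ]), array([341.4, 226.5]), array([328.5, 227. ]), array([317.5, 227.5]), array([308.1, 227.8])]
30 [array([354.1, 226. ]), array([342.8, 223.8]), array([331.2, 221.6]), array([321.3, 219.7]), array([312.8, 218.1])]
```

>>> {"api": "jog_arm", "payload": {
  "moves": [
    [[-2, 0, -0.7, 0, 0, 0], [-4, 0, -1.4, 0, 0, 0], [-4, 0, -1.4, 0, 0, 0], [-4, 0, -1.4, 0, 0, 0], [-4, 0, -1.4, 0, 0, 0]]
  ]
}}

```text
clock: 6.97
position: [0.5909, 0.0173, 0.1889]
orientation: [0.337, 0.044, 0.94, -0.016]
contact_force: [-15.9, 2.9, -17.5]
opening: 0.152
grasp_force: 29.9
```

```bash
python3 - <<'E'
from h import *
s=read_state();print(s["contact_force"],s["position"])
im=read_camera("side")
for d in outline_of("cam_lever","side")[:3]:
  m=d["pixels"];v,u=np.nonzero(m);print(d["conf"],d["bbox"],len(u))
cv2.imwrite("pics/up2.png",cv2.resize(im[190:250,300:380],(800,600),interpolation=2)[:,:,::-1])
E
```

```text
[-15.94073848   2.90385944 -17.45499195] [0.59086246 0.01731872 0.18885703]
0.38 [439.0, 363.5, 499.0, 417.7] 1803
0.33 [321.2, 141.7, 414.5, 249.6] 5351
0.3 [318.3, 146.8, 441.8, 337.9] 13826
```

View pics/up2.png

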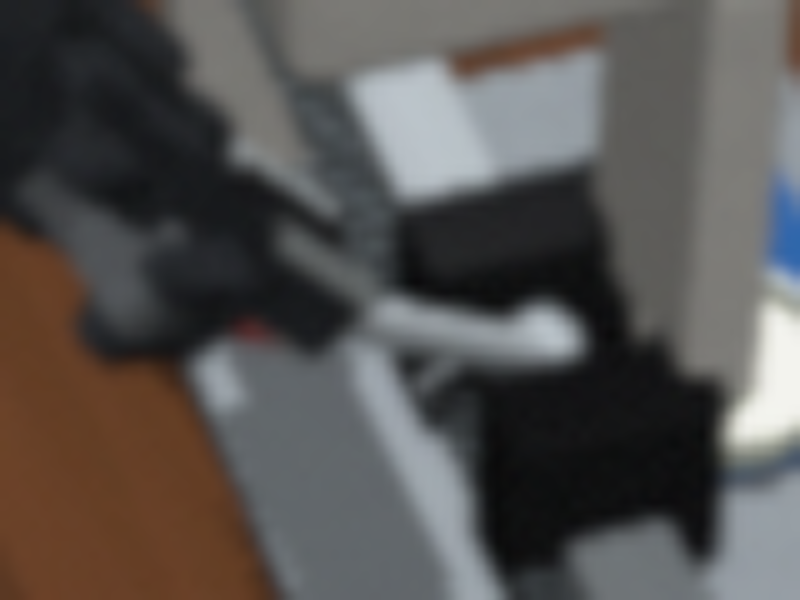

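It's at the stop: force went up with no motion. I'll back off slightly and slide +96 mm along the rail.

>>> {"api": "jog_arm", "payload": {
  "moves": [
    [[3, 0, 1, 0, 0, 0], [3, 4, 1, 0, 0, 0], [3, 12, 1, 0, 0, 0], [3, 24, 1, 0, 0, 0], [3, 36, 1, 0, 0, 0]]
  ]
}}

```text
clock: 7.48
position: [0.5941, 0.0527, 0.1886]
orientation: [0.339, 0.045, 0.939, -0.017]
contact_force: [-9.3, -2.9, -10.4]
opening: 0.153
grasp_force: 30.5
```

```bash
python3 - <<'E'
from h import *
s=read_state();print(s["contact_force"],s["position"])
go((-.0635,.087,.194),40)
E
```

```text
[ -9.26425368  -2.86993499 -10.35043968] [0.59408272 0.05273303 0.18859242]
row [1.1, 60.3, -0.2] [-0.002, -0.005, 0.001] t 7.48
```

>>> {"api": "jog_arm", "payload": {
  "moves": [
    [[0, 14, 0, 0, 0, 0], [0, 29, 0, 0, 0, 0], [0, 44, 0, 0, 0, 0], [0, 54, 0, 0, 0, 0], [0, 60, 0, 0, 0, 0]]
  ]
}}

```text
clock: 7.9
position: [0.6, 0.1134, 0.1886]
orientation: [0.339, 0.044, 0.939, -0.017]
contact_force: [-8.1, -2.4, -8.8]
opening: 0.153
grasp_force: 30.5
```

>>> {"api": "jog_arm", "payload": {
  "moves": [
    [[0, 0, 0, 0, 0, 0], [0, 0, 0, 0, 0, 0], [0, 0, 0, 0, 0, 0], [0, 0, 0, 0, 0, 0], [0, 0, 0, 0, 0, 0]]
  ]
}}

```text
clock: 8.32
position: [0.5999, 0.1128, 0.1886]
orientation: [0.339, 0.044, 0.939, -0.017]
contact_force: [-7.4, 4.0, -9.5]
opening: 0.155
grasp_force: 30.4
```

```bash
python3 - <<'E'
from h import *
s=read_state();print(s["contact_force"],s["position"])
go((-.0635,.087,.194),40)
im=read_camera("top"); b=read_camera("side")
x=np.hstack([cv2.resize(im[130:250,220:340],(400,400),interpolation=2),cv2.resize(b[110:270,310:470],(400,400),interpolation=2)])
cv2.imwrite("pics/slid.png",x[:,:,::-1])
st=np.load("st.npy");y=Ro.from_euler("z",st[2]).as_matrix()
w=lambda p:y@p+[st[0],st[1],0]
f=lambda n,p:proj(n,w(p))[0]
for c in(.08,.088,.096):
  print(c,"head top far L/R, near L/R:",[((f("top",[a,c+d,.32])-[220,130])*400/120).round().tolist() for a in(.11,-.07) for d in(.03,-.03)],"lens",((f("side",[.08,c,.17])-[310,110])*2.5).round())
E
```

```text
[-7.4408702   3.9568673  -9.49340464] [0.59993239 0.11280547 0.18861031]
row [1.3, -0.1, -0.1] [-0.001, -0.005, 0.001] t 8.32
0.08 head top far L/R, near L/R: [[147.0, 20.0], [237.0, 28.0], [118.0, 288.0], [209.0, 297.0]] lens [162. 181.]
0.088 head top far L/R, near L/R: [[135.0, 19.0], [225.0, 27.0], [106.0, 287.0], [197.0, 296.0]] lens [159. 176.]
0.096 head top far L/R, near L/R: [[123.0, 18.0], [213.0, 26.0], [94.0, 286.0], [184.0, 295.0]] lens [155. 170.]
```

View pics/slid.png

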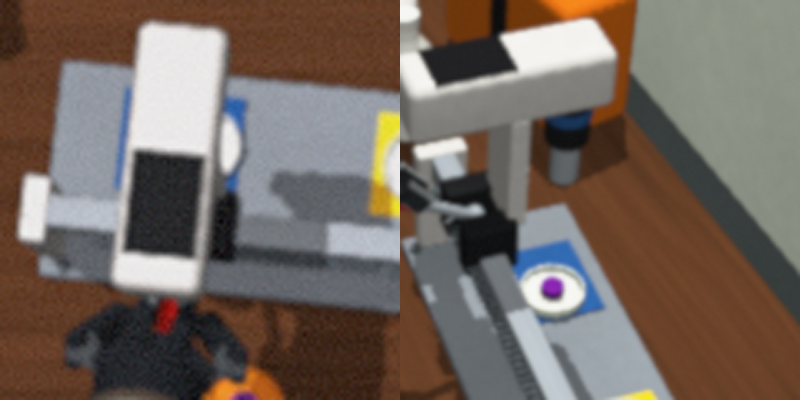

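The head has moved over the blue pad, with the lens at about (0.086 ± 0.002) along the rail. The specimen now shows in the side view too, at crop (552,288), so I'll triangulate it and confirm.

```bash
python3 - <<'E'
from h import *
p=np.load("st.npy")
b=read_camera("side");h=cv2.cvtColor(b,cv2.COLOR_RGB2HSV)
k,l,s,c=cv2.connectedComponentsWithStats(cv2.inRange(h,(130,80,40),(160,255,255)))
for i in range(1,k):
  if s[i,4]>20 and 350<c[i][0]<400:
    P,e=tri((280,173),c[i]);d=P[:2]-p[:2];C,S=np.cos(p[2]),np.sin(p[2]);print(c[i],P,e,C*d[0]+S*d[1],-S*d[0]+C*d[1])
# arc down: current offset pts
s=read_state();q=s["orientation"];R=Ro.from_quat([*q[1:],q[0]]).as_matrix();g=s["position"]-.008*R[:,2]
d=g[:2]-p[:2];C,S=np.cos(p[2]),np.sin(p[2]);x,z=C*d[0]+S*d[1],g[2]-.143;y=-S*d[0]+C*d[1];r=np.hypot(x,z);t0=np.arctan2(z,-x);print(x,y,z,r,t0)
for k in(.15,.3,.45,.6,.75,.9,.98,1.03): go((-r*np.cos(t0-k),y,.143+r*np.sin(t0-k)),40-(4*k))
E
```

```text
[370.54716981 224.56603774] [0.73730011 0.10101234 0.02532987] 0.41514663455168943 0.08056880181481571 0.08833837141613957
-0.062411775703816424 0.0870477455682968 0.05174781555887306 0.081074448265891 0.6922557149584305
row [11.8, 0.0, 3.1] [-0.001, 0.006, 0.001] t 8.47
row [23.0, 0.0, 8.0] [-0.001, 0.016, 0.001] t 8.47
row [33.4, 0.1, 14.4] [-0.001, 0.027, 0.001] t 8.47
row [42.7, 0.1, 22.3] [-0.001, 0.037, 0.001] t 8.47
row [50.7, 0.1, 31.5] [-0.001, 0.048, 0.001] t 8.47
row [57.2, 0.1, 41.8] [-0.001, 0.058, 0.001] t 8.47
row [60.1, 0.1, 47.7] [-0.001, 0.064, 0.001] t 8.47
row [61.6, 0.1, 51.4] [-0.001, 0.067, 0.001] t 8.47
```

>>> {"api": "jog_arm", "payload": {
  "moves": [
    [[6, 0, 1.5, 0, 0.003, 0], [12, 0, 3, 0, 0.006, 0], [17.5, 0, 5.5, 0, 0.01, 0], [23, 0, 8, 0, 0.016, 0], [28, 0, 11, 0, 0.02, 0]]
  ]
}}

```text
clock: 8.88
position: [0.5876, 0.114, 0.1656]
orientation: [0.334, 0.044, 0.942, -0.016]
contact_force: [-2.4, -0.6, 5.9]
opening: 0.156
grasp_force: 30.8
```

>>> {"api": "jog_arm", "payload": {
  "moves": [
    [[5.5, 0, 3.5, 0, 0.005, 0], [10, 0, 7, 0, 0.01, 0], [14.5, 0, 11, 0, 0.017, 0], [18.5, 0, 15.5, 0, 0.022, 0], [22.5, 0, 20.5, 0, 0.028, 0]]
  ]
}}

```text
clock: 9.3
position: [0.5829, 0.1145, 0.1352]
orientation: [0.32, 0.045, 0.946, -0.015]
contact_force: [-1.7, -1.0, 6.6]
opening: 0.155
grasp_force: 31.5
```

```bash
python3 - <<'E'
from h import *
p=np.load("st.npy")
s=read_state();print(s["contact_force"])
r,t0,y=.0811,.692,.087
for k in(.75,.9,1.,1.08,1.12): go((-r*np.cos(t0-k),y,.143+r*np.sin(t0-k)),40-(4*k))
E
```

```text
[-1.65335877 -0.99921909  6.59310809]
row [3.4, -0.2, 1.5] [-0.0, 0.007, 0.0] t 9.3
row [9.5, -0.2, 12.1] [-0.0, 0.017, 0.0] t 9.3
row [12.7, -0.1, 19.6] [-0.0, 0.024, 0.0] t 9.3
row [14.7, -0.1, 25.7] [-0.0, 0.03, 0.0] t 9.3
row [15.5, -0.1, 28.9] [-0.0, 0.033, 0.0] t 9.3
```

>>> {"api": "jog_arm", "payload": {
  "moves": [
    [[3.5, 0, 4, 0, 0.007, 0], [7, 0, 8, 0, 0.012, 0], [9.5, 0, 12.5, 0, 0.017, 0], [12, 0, 17, 0, 0.022, 0], [13.5, 0, 22, 0, 0.028, 0]]
  ]
}}

```text
clock: 9.72
position: [0.5861, 0.1149, 0.1102]
orientation: [0.308, 0.045, 0.95, -0.014]
contact_force: [-0.9, 8.3, 7.4]
opening: 0.158
grasp_force: 33.6
```

>>> {"api": "jog_arm", "payload": {
  "moves": [
    [[1, 0, 3, 0, 0, 0], [2, 0, 7, 0, 0, 0], [2.5, 0, 10, 0, 0, 0], [2.5, 0, 10, 0, 0, 0], [2.5, 0, 10, 0, 0, 0]]
  ]
}}

```text
clock: 10.13
position: [0.5903, 0.1149, 0.103]
orientation: [0.309, 0.045, 0.95, -0.014]
contact_force: [-31.1, 8.3, 42.3]
opening: 0.15
grasp_force: 46.2
```

```bash
python3 - <<'E'
from h import *
s=read_state();print(s["contact_force"])
go((-.077,.088,.107),36)
E
```

```text
[-31.1107081    8.30328162  42.26687336]
row [5.6, -0.2, -1.1] [0.002, 0.001, 0.0] t 10.13
```

Firmly down: it's 4 mm below where I first pinched it, with high stop force. I'll relax, open and withdraw.

>>> {"api": "jog_arm", "payload": {
  "moves": [
    [[-1, 0, -4, 0, 0, 0], [-1, 0, -4, 0, 0, 0], [-1, 0, -4, 0, 0, 0], [-1, 0, -4, 0, 0, 0], [-1, 0, -4, 0, 0, 0]]
  ],
  "claw": 45
}}

```text
clock: 10.55
position: [0.5868, 0.1139, 0.1018]
orientation: [0.305, 0.045, 0.951, -0.015]
contact_force: [0.0, 0.9, 0.5]
opening: 0.53
grasp_force: 0.0
```

>>> {"api": "jog_arm", "payload": {
  "moves": [
    [[0, 0, -25, 0, 0, 0], [0, 0, -60, 0, 0, 0], [0, 0, -100, 0, 0, 0], [0, 0, -130, 0, 0, 0], [0, 0, -150, 0, 0, 0]]
  ]
}}

```text
clock: 10.97
position: [0.499, 0.1225, 0.2268]
orientation: [0.306, 0.045, 0.951, -0.015]
contact_force: [1.2, 0.3, 0.6]
opening: 0.528
grasp_force: 0.0
```

```bash
python3 - <<'E'
from h import *
s=read_state();print(s["contact_force"],s["position"])
im=read_camera("top"); b=read_camera("side")
for n,i in(("top",im),("side",b)):
  k,l,S,c=cv2.connectedComponentsWithStats(cv2.inRange(cv2.cvtColor(i,cv2.COLOR_RGB2HSV),(0,180,90),(5,255,255)))
  print(n,[(S[j,4],c[j].round(1).tolist()) for j in range(1,k) if S[j,4]>20])
x=np.hstack([cv2.resize(im[130:250,220:340],(400,400),interpolation=2),cv2.resize(b[110:270,290:450],(400,400),interpolation=2)])
cv2.imwrite("pics/locked.png",x[:,:,::-1])
st=np.load("st.npy");y=Ro.from_euler("z",st[2]).as_matrix()
print([proj(n,y@[-.077,.088,.107]+[st[0],st[1],0])[0].round(1) for n in("top","side")])
E
```

```text
[1.23103573 0.25909187 0.60741846] [0.49900448 0.12252508 0.22684164]
top [(np.int32(539), [451.4, 181.1]), (np.int32(90), [271.6, 227.5]), (np.int32(35), [292.4, 280.8]), (np.int32(98), [283.4, 298.6])]
side [(np.int32(128), [308.0, 214.4]), (np.int32(257), [247.5, 275.8]), (np.int32(1258), [467.3, 391.2])]
[array([272. , 227.9]), array([307.4, 215.2])]
```

View pics/locked.png

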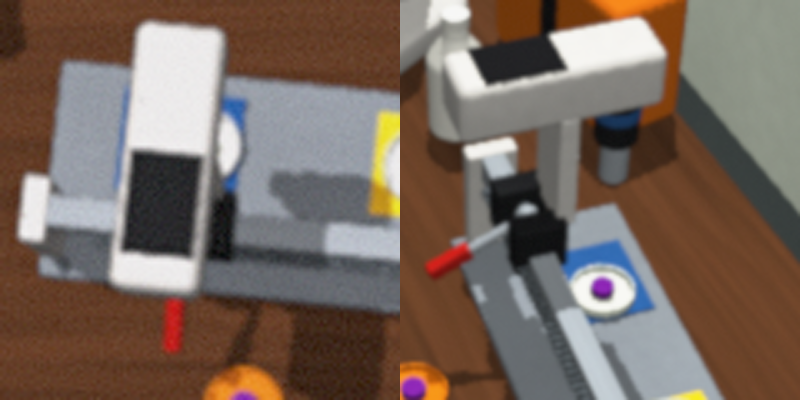

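The grip is at (271.6,227.5), and the model predicts (272,227.9) for 0.088 and down, so the head is locked over the specimen. Next is the blue button on the grey box.

```bash
python3 - <<'E'
from h import *
print(atz("top",(423.9,274),.05),atz("side",(331.3,394.5),.05))
go((.463,-.285,.15),0,"w",0)
E
```

```text
[ 0.46322407 -0.28423802  0.05      ] [ 0.4643263  -0.28700035  0.05      ]
row [44.1, -409.4, 63.8] [0.0, 0.626, 0.001] t 11.07
```

>>> {"api": "jog_arm", "payload": {
  "moves": [
    [[44, -409, 64, 0, 0.626, 0], [44, -409, 64, 0, 0.626, 0], [44, -409, 64, 0, 0.626, 0], [44, -409, 64, 0, 0.626, 0], [44, -409, 64, 0, 0.626, 0]]
  ],
  "claw": 0
}}

```text
clock: 11.48
position: [0.4823, -0.0725, 0.1871]
orientation: [0.014, 0.048, 0.999, -0.0]
contact_force: [1.3, 0.1, 0.1]
opening: -0.001
grasp_force: 0.0
```

```bash
python3 -c "
from h import *
print(read_state()['position']);go((.4635,-.2855,.15),0,'w',0)"
```

```text
[ 0.48232687 -0.07252274  0.1871367 ]
row [-0.5, -213.8, 37.0] [0.001, 0.027, -0.0] t 11.48
```

>>> {"api": "jog_arm", "payload": {
  "moves": [
    [[-0.5, -210, 37, 0, 0.027, 0], [-0.5, -210, 37, 0, 0.027, 0], [-0.5, -210, 37, 0, 0.027, 0], [-0.5, -210, 37, 0, 0.027, 0], [-0.5, -210, 37, 0, 0.027, 0]]
  ]
}}

```text
clock: 11.9
position: [0.4641, -0.2771, 0.1497]
orientation: [0.002, 0.048, 0.999, -0.001]
contact_force: [2.0, -0.1, 0.8]
opening: -0.002
grasp_force: 0.0
```

>>> {"api": "jog_arm", "payload": {
  "moves": [
    [[0, 0, 0, 0, 0, 0], [0, 0, 0, 0, 0, 0], [0, 0, 0, 0, 0, 0], [0, 0, 0, 0, 0, 0], [0, 0, 0, 0, 0, 0]]
  ]
}}

```text
clock: 12.32
position: [0.4652, -0.2738, 0.1516]
orientation: [0.002, 0.047, 0.999, -0.001]
contact_force: [0.3, 0.7, 1.1]
opening: -0.003
grasp_force: 0.0
```

```bash
python3 -c "
from h import *
print(read_state()['position']);go((.4635,-.2855,.075),0,'w',0)"
```

```text
[ 0.46516944 -0.27375734  0.15161089]
row [1.0, -11.7, 76.6] [-0.002, 0.005, 0.001] t 12.32
```

>>> {"api": "jog_arm", "payload": {
  "moves": [
    [[1, -11.5, 10, 0, 0.005, 0], [1, -11.5, 40, 0, 0.005, 0], [1, -11.5, 65, 0, 0.005, 0], [1, -11.5, 74, 0, 0.005, 0], [1, -11.5, 74, 0, 0.005, 0]]
  ]
}}

```text
clock: 12.73
position: [0.4623, -0.2854, 0.0754]
orientation: [-0.002, 0.047, 0.999, 0.0]
contact_force: [1.1, 0.0, 0.0]
opening: -0.001
grasp_force: 0.0
```

```bash
python3 - <<'E'
from h import *
print(read_state()['position']);go((.4635,-.2855,.057),0,'w',0)
im=read_camera("top"); b=read_camera("side")
x=np.hstack([cv2.resize(im[210:310,380:480],(400,400),interpolation=2),cv2.resize(b[340:460,270:390],(400,400),interpolation=2)])
cv2.imwrite("pics/btn.png",x[:,:,::-1])
E
```

```text
[ 0.46226585 -0.28537561  0.07539295]
row [-1.3, -0.0, 18.4] [0.0, -0.003, 0.001] t 12.73
```

View pics/btn.png

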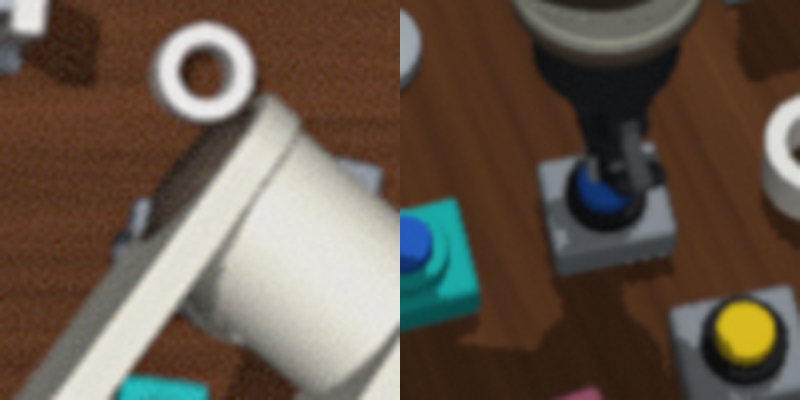

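The closed fingertips are over the blue button on the grey box (side crop ~605,185). The yellow button is well clear. Pressing now.

>>> {"api": "jog_arm", "payload": {
  "moves": [
    [[-1, 0, 8, 0, 0, 0], [-1, 0, 14, 0, 0, 0], [-1, 0, 18, 0, 0, 0], [-1, 0, 20.5, 0, 0, 0], [-1, 0, 20.5, 0, 0, 0]]
  ]
}}

```text
clock: 13.25
position: [0.4644, -0.2865, 0.0573]
orientation: [0.0, 0.047, 0.999, -0.001]
contact_force: [2.2, 0.4, 5.1]
opening: 0.002
grasp_force: 2.3
```

>>> {"api": "jog_arm", "payload": {
  "moves": [
    [[0, 0, 2, 0, 0, 0], [0, 0, 4, 0, 0, 0], [0, 0, 5, 0, 0, 0], [0, 0, 5, 0, 0, 0], [0, 0, 5, 0, 0, 0]]
  ]
}}

```text
clock: 13.67
position: [0.4647, -0.2869, 0.056]
orientation: [0.001, 0.047, 0.999, -0.002]
contact_force: [-17.6, 13.9, 58.9]
opening: -0.001
grasp_force: 29.6
```

Bottomed out at the stop. I'll release and retreat.

>>> {"api": "jog_arm", "payload": {
  "moves": [
    [[0, 0, -10, 0, 0, 0], [0, 0, -30, 0, 0, 0], [0, 0, -60, 0, 0, 0], [0, 0, -100, 0, 0, 0], [0, 0, -120, 0, 0, 0]]
  ]
}}

```text
clock: 14.08
position: [0.4646, -0.2866, 0.1762]
orientation: [0.001, 0.047, 0.999, -0.002]
contact_force: [0.3, 0.3, 1.3]
opening: -0.0
grasp_force: 0.0
```

>>> {"api": "jog_arm", "payload": {
  "moves": [
    [[0, 0, 0, 0, 0, 0], [0, 0, 0, 0, 0, 0], [0, 0, 0, 0, 0, 0], [0, 0, 0, 0, 0, 0], [0, 0, 0, 0, 0, 0]]
  ]
}}

```text
clock: 14.5
position: [0.4638, -0.2859, 0.1709]
orientation: [-0.001, 0.047, 0.999, -0.0]
contact_force: [-0.8, 0.3, -0.6]
opening: 0.001
grasp_force: 0.0
```

```bash
python3 - <<'E'
from h import *
for n in("top","side"):
  i=read_camera(n);hs=cv2.cvtColor(i,cv2.COLOR_RGB2HSV)
  for lo,hi in(((0,180,90),(5,255,255)),((130,80,40),(160,255,255))):
    k,l,S,c=cv2.connectedComponentsWithStats(cv2.inRange(hs,lo,hi))
    print(n,[(S[j,4],c[j].round(1).tolist()) for j in range(1,k) if S[j,4]>20])
print(read_state()["contact_force"],read_state()["position"]); print(hand_in())
E
```

```text
top [(np.int32(519), [451.3, 181.1]), (np.int32(87), [271.6, 227.3]), (np.int32(182), [286.6, 292.1])]
top [(np.int32(24), [160.1, 250.0]), (np.int32(50), [292.6, 251.4]), (np.int32(49), [162.6, 264.3]), (np.int32(54), [167.0, 275.4])]
side [(np.int32(26), [231.9, 276.6]), (np.int32(1003), [469.4, 387.4])]
side [(np.int32(40), [315.2, 469.2])]
[ 0.25965949 -0.84862724  0.18301838] [ 0.4638821  -0.28600923  0.17129108]
the job is handed in; nothing more can be done
None
```

I locked the viewing head over the purple specimen on the blue pad, pressed the blue button fully and released it, then handed the job in at about 14.6 s. The judge's result wasn't shown.

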